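Put the washed canister set back together

ROBOT

A 7-joint arm with a two-finger parallel gripper is mounted at the origin on a cart in front of the work surface, level with it; the furniture and walls round the work are solid. World frame = base frame: x ahead of the robot, y to its left, z up, the work surface at z = 0. Lengths are in m, angles in rad, forces in N, time in s.
With the tool pointing down it reaches from about 0.4 to 0.75 m from the base axis. Payload 19.5 kg.
Tool frame: the origin (TCP) lies on the centre line of the jaws, within the pads' length; the fingertips stand 22 mm ahead of it and the grasp point (between the pads) lies 3 mm ahead of it; z points along the fingers, y is the line along which they close (so a half turn about z gives the same grasp; the last joint's range is limited). The gripper opens to 85 mm and grips with 20 to 120 N. Pads are 22 mm wide; open, the fingers measure 114 mm over their backs; the gripper's body (76 mm by 85 mm) begins 54 mm behind the grasp point. The pads swing forward as they close: fully open they stand 13 mm farther back than shut.
Start: joints at [-1.291, 0.707, -0.028, 1.485, 0.022, 0.951, -0.075], TCP at [0.182, 0.545, 0.233] pointing down, gripper open.
Joint ranges: [-2.71, 2.71], [-0.32, 2.16], [-1.57, 1.52], [0, 2.45], [-1.46, 4.6], [0, 2.02], [-2.83, 2.83]. Speed limits (rad/s): [1.89, 1.89, 2.57, 2.57, 3.01, 3.01, 3.01].

INTERFACE

Orientations are given as a rotation vector (axis times angle).
In Python, from rig import robot, inverse_kinematics, viewer, status gives the robot as it stands. Calls block until the motion is done:
- robot.move_ptp(position, orientation): joint-space move of the TCP to a pose.
- robot.move_linear(position, speed=0.15, rot=None): straight line of the TCP; rot=None keeps the orientation; speed is the mean speed in m/s.
- robot.set_joints(angles): joint-space move.
- robot.open_jaws() and robot.close(f_grip=None): open the fingers fully, or close them until they stop; f_grip is the grip in N (None keeps the last).
- robot.dwell(seconds).
- inverse_kinematics(position, orientation): joint angles nearest the present ones, or None.
- viewer.capture(name): name is "scene" or "top"; returns a dict with "img" (400x640x3 uint8, red, green, blue), "camera_matrix" (3x3 intrinsics, pixels), "dist" ([k1, k2, p1, p2, k3] as OpenCV has them; the pictures are not rectified), "camera_from_world" (4x4, takes a point from world to camera coordinates). Camera axes: x right, y down, z forward; pixel columns grow to the right and rows downward; lengths in m; the calibration is good to about 2 mm. A picture is of the moment at which its call begins. There is no depth.
A pose or a line that the arm cannot do raises robot.MotionError and nothing moves.
- robot.finish_job(): hands the job in; it is judged then, once.
Readings, each from a call of its own:
- status.read_time(): time.
- status.read_q(): joint angles.
- status.read_dq(): joint speeds.
- status.read_effort(): joint torques, N m.
- status.read_ee_pos(): TCP position.
- status.read_ee_rot(): TCP orientation.
- status.read_force(): force on the tool from outside, world axes, zero at the start.
- status.read_torque(): the same for the moment, N m.
- status.read_gripper_width(): finger opening in m.
- status.read_grip_force(): force on a finger pad.
Only numpy, scipy, OpenCV 4.12 (cv2) and the standard library are available. Lean on these libraries where they do the work, as an engineer would, in place of code of your own. Each camera call takes 0.05 s, during which the arm holds its last target. There are 200 camera calls.

TASK

The canister set has been washed and is dry: put the wooden scoop back inside the large round canister, and close all three canisters, each with the lid that fits it, so that every lid sits fully home and level. Leave the canisters standing upright where they are, and do not knock over or push away the honey jar, the salt shaker or the kitchen timer that stand among them.

Things in the scene. Friction and masses are not known exactly. Their poses are not given: they have to be found in the camera images.
- canister_large: Plain white glazed stoneware canister, the larger of the two round ones, open at the top, empty, loose, stands upright. Origin: centre of its underside; z up. Outside diameter 104 mm, height 100 mm, wall 5 mm (mouth 94 mm), inner floor at 6 mm. The scoop lives in this one.
- canister_small: Plain white glazed stoneware canister, the smaller of the two round ones, open at the top, empty, loose, stands upright. Origin: centre of its underside; z up. Outside diameter 72 mm, height 84 mm, wall 5 mm (mouth 62 mm), inner floor at 6 mm.
- canister_square: Plain white glazed stoneware canister, the square one, with rounded corners, open at the top, empty, loose, stands upright. Origin: centre of its underside; z up. Side 84 mm outside, height 120 mm, wall 5 mm (square mouth 74 mm), inner floor at 6 mm. x and y axes are parallel to its sides.
- lid_large: Round lid of the large round canister, the largest of the round lids. Lies plug down. Origin: centre of the plug's underside, z up. Above it: tapered grey seal plug to 14 mm, wooden disc 14 to 23 mm, round knob 26 mm wide (full width 33 to 44 mm, top 48 mm). Fitted: plug in the mouth, disc flat on the rim. Disc 102 mm in diameter; plug 78 mm in diameter at the bottom, 89 mm at the disc.
- lid_small: Round lid of the small round canister. Lies plug down. Origin: centre of the plug's underside, z up. Above it: tapered grey seal plug to 14 mm, wooden disc 14 to 23 mm, round knob 26 mm wide (full width 33 to 44 mm, top 48 mm). Fitted: plug in the mouth, disc flat on the rim. Disc 70 mm in diameter; plug 46 mm in diameter at the bottom, 57 mm at the disc.
- lid_square: Square lid of the square canister; goes in square to it. Lies plug down. Origin: centre of the plug's underside, z up. Above it: tapered grey seal plug to 14 mm, wooden disc 14 to 23 mm, round knob 26 mm wide (full width 33 to 44 mm, top 48 mm). Fitted: plug in the mouth, disc flat on the rim. Disc 82 mm square; plug 58 mm square at the bottom, 69 mm at the disc. x, y along the sides.
- scoop: Stubby wooden scoop, 76 mm long, lying bowl up. Origin: underside of the bowl, on its axis; z up, x along the handle. Bowl 38 mm wide, 26 mm high; handle 12 mm wide, at 15 to 25 mm height, ends 57 mm from the origin in a 14 mm round tip. Grasp across the handle about 35 mm from the origin. Its length fits the large canister only if centred (the middle is at x = 19 mm)
- honey_jar: Bystander: honey jar, 62 mm in diameter, 118 mm high, loose; origin centre of its underside.
- salt_shaker: Bystander: salt shaker, 44 mm in diameter, 90 mm high, loose; origin centre of its underside.
- kitchen_timer: Bystander: round kitchen timer with a knob on top, 70 mm in diameter, 41 mm high, loose; origin centre of its underside.

How it is judged:
At the end, for the whole second after the job is handed in: The scoop lies inside the large round canister; each lid is centred on its own canister within 8 mm, down on the rim within 4 mm and level within 0.08 rad; the canisters are upright and within 40 mm of where they stood; lids, canisters and scoop are released and at rest (horizontal distance between lid_large and canister_large below 0.008 m and z of lid_large in the frame of canister_large between 0.082 and 0.09 m and angle between each of lid_large, lid_small, lid_square's own z axis and vertical below 0.08 rad and angle between each of canister_large, canister_small, canister_square's own z axis and vertical below 0.06 rad and distance of each of canister_large, canister_small, canister_square from where it was at the start of the episode below 0.04 m and linear speed of each of lid_large, canister_large, lid_small, canister_small, lid_square, canister_square below 0.02 m/s and horizontal distance between lid_small and canister_small below 0.008 m and z of lid_small in the frame of canister_small between 0.066 and 0.074 m and horizontal distance between lid_square and canister_square below 0.008 m and z of lid_square in the frame of canister_square between 0.102 and 0.11 m and horizontal distance between scoop and canister_large below 0.047 m and z of scoop in the frame of canister_large between -0.005 and 0.088 m and linear speed of scoop below 0.03 m/s); the robot touches nothing.
It fails at once if the honey jar is pushed more than 40 mm from its place or tipped over (distance of honey_jar from where it was at the start of the episode above 0.04 m or angle between honey_jar's own z axis and vertical above 0.4 rad).
It fails at once if the salt shaker is pushed more than 40 mm from its place or tipped over (distance of salt_shaker from where it was at the start of the episode above 0.04 m or angle between salt_shaker's own z axis and vertical above 0.4 rad).
It fails at once if the kitchen timer is pushed more than 40 mm from its place or tipped over (distance of kitchen_timer from where it was at the start of the episode above 0.04 m or angle between kitchen_timer's own z axis and vertical above 0.4 rad).
It fails at once if a canister is knocked over (angle between any of canister_large, canister_small, canister_square's own z axis and vertical above 0.4 rad).
It also fails if it takes over 99 s, if anything falls off the work surface, if the arm or the gripper's body presses on something with over 40 N, if the wrist force passes 120 N, or if a joint passes its speed limit or range.

## Working session

There is one attempt and no reset: what is moved stays moved. The work goes in short steps, each a Python script; the robot and the scene stay as the last script left them, time stands still between calls to the robot, and variables do not carry over. Pictures are saved under pics/ and viewed, at most 14 in all, crops included, and the job is handed in when it is done.

```bash
mkdir -p pics; ls; python3 - <<'E'
from rig import robot, viewer, status
import cv2,numpy as np
for n in("scene","top"):
    c=viewer.capture(n); cv2.imwrite(f"pics/{n}0.png",c["img"][:,:,::-1]); np.savez(f"{n}0.npz",**c)
    print(n,c["camera_matrix"].tolist(),c["dist"],np.round(c["camera_from_world"],4).tolist())
print(status.read_time(),status.read_ee_pos(),status.read_ee_rot(),status.read_gripper_width())
E
```

```text
pics
scene [[512.1112436558153, 0.0, 320.64228215395553], [0.0, 512.1112436558153, 198.70203770107315], [0.0, 0.0, 1.0]] [-0.12750301  0.          0.          0.          0.        ] [[0.5341, -0.8454, -0.001, -0.2994], [-0.5562, -0.3504, -0.7535, 0.3334], [0.6367, 0.403, -0.6574, 1.2469], [0.0, 0.0, 0.0, 1.0]]
top [[375.9628687330466, 0.0, 316.217579937262], [0.0, 375.9628687330466, 204.77001065047273], [0.0, 0.0, 1.0]] [-0.07318599  0.          0.          0.          0.        ] [[-0.0129, -0.9999, -0.0033, -0.0113], [-0.9892, 0.0132, -0.1458, 0.5283], [0.1458, 0.0014, -0.9893, 0.9773], [0.0, 0.0, 0.0, 1.0]]
0.1 [0.1817773  0.54527276 0.23278849] [-5.03242263e-01 -3.10090871e+00  1.48723341e-03] 0.0855266523349325
```

View pics/scene0.png

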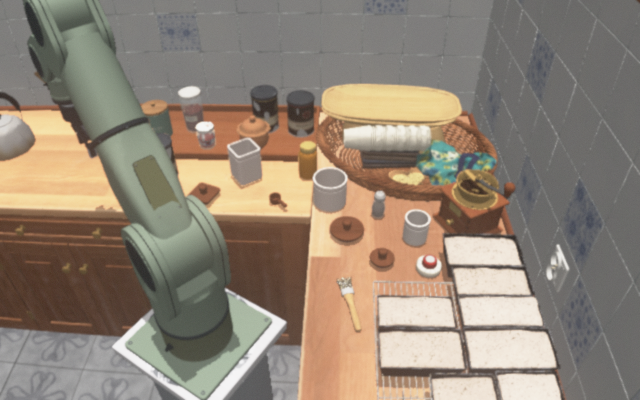

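View pics/top0.png

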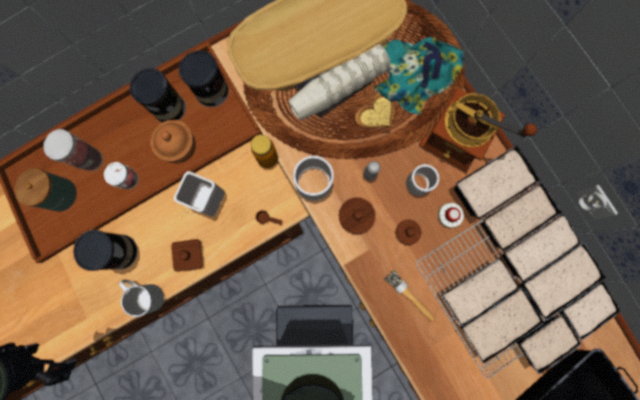

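The scene view shows the three canisters, lids, scoop and bystanders on an L-shaped counter. In the top view: large canister (313,178), small (423,180), square (199,194), lids (357,215), (408,232), (187,254), scoop (266,217). I'll zoom in for precise edges.

```bash
python3 - <<'E'
import cv2
t=cv2.imread("pics/top0.png");s=cv2.imread("pics/scene0.png")
def crop(im,x0,y0,w,h,k,f,g):
    c=cv2.resize(im[y0:y0+h,x0:x0+w],None,fx=k,fy=k,interpolation=cv2.INTER_CUBIC)
    for x in range((x0+g-1)//g*g,x0+w,g): cv2.line(c,((x-x0)*k,0),((x-x0)*k,6),(0,255,255),1); cv2.putText(c,str(x),((x-x0)*k+2,12),0,.35,(0,255,255),1)
    for y in range((y0+g-1)//g*g,y0+h,g): cv2.line(c,(0,(y-y0)*k),(6,(y-y0)*k),(0,255,255),1); cv2.putText(c,str(y),(8,(y-y0)*k+4),0,.35,(0,255,255),1)
    cv2.imwrite(f,c)
crop(t,165,130,130,145,4,"pics/tA.png",10)
crop(t,280,145,190,105,4,"pics/tB.png",10)
crop(s,185,125,265,155,3,"pics/sA.png",10)
E
```

```text
(no output)
```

View pics/tA.png

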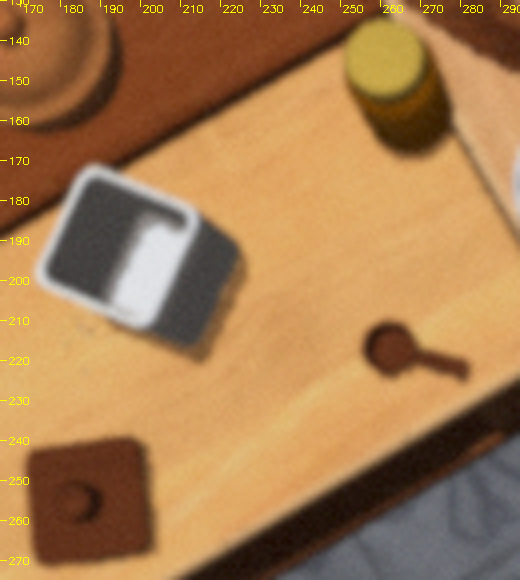

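View pics/tB.png

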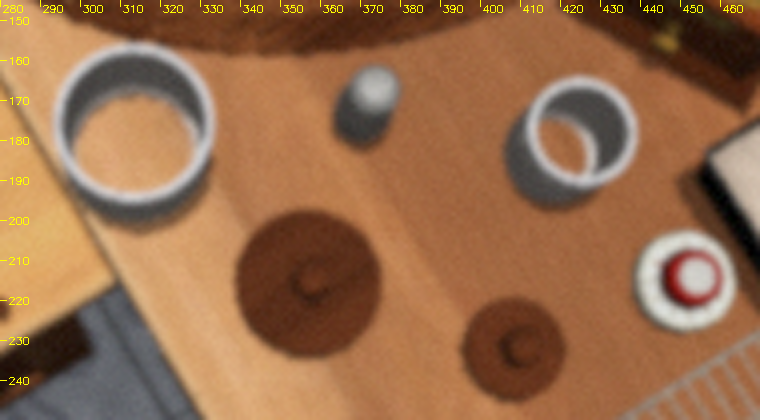

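View pics/sA.png

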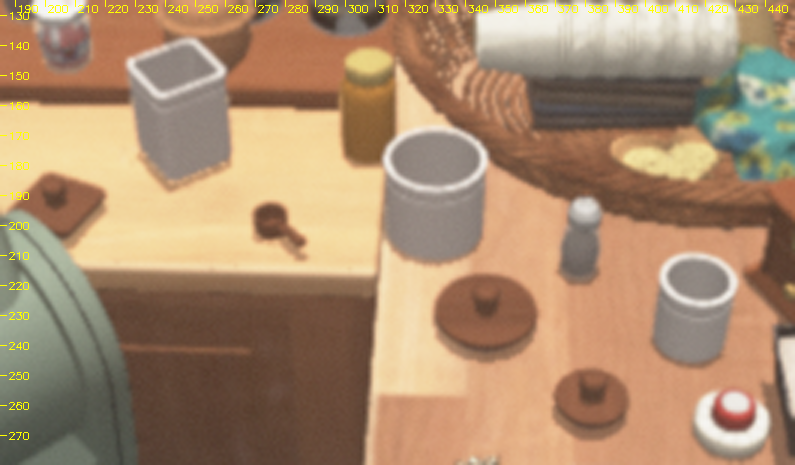

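Crops: the square canister is rotated, with rim corners near (174,198), (189,171), (215,183), (202,212) top. Its lid is at (187,255) with a different yaw, and the scoop handle points right, tip (281,222). Next I fit poses from extents in both views.

```bash
cat > geo.py <<'E'
import numpy as np, cv2
from scipy.optimize import least_squares
C={n:np.load(f"{n}0.npz") for n in("top","scene")}
def proj(n,P):
    c=C[n];T=c["camera_from_world"]
    return cv2.projectPoints(np.asarray(P,float).reshape(-1,3),cv2.Rodrigues(T[:3,:3])[0],T[:3,3],c["camera_matrix"],c["dist"])[0][:,0]
A=np.linspace(0,2*np.pi,120)
def circ(x,y,z,r): return np.c_[x+r*np.cos(A),y+r*np.sin(A),0*A+z]
def ext(p): return np.r_[p[:,0].min(),p[:,0].max(),p[:,1].min(),p[:,1].max()]
def px(n,crop):  # crop pixels -> image pixels
    k,o={"tA":(4,(165,130)),"tB":(4,(280,145)),"sA":(3,(185,125))}[n]
    return (np.asarray(crop,float).reshape(-1,2)+.5)/k-.5+o
def tri(views,z=None): # {cam: pixel} -> point
    f=lambda q:np.concatenate([proj(n,q if z is None else np.r_[q,z])[0]-p for n,p in views.items()])
    s=least_squares(f,[.5,0,.05] if z is None else [.5,0]); return s.x,np.abs(s.fun).max()
E
python3 - <<'E'
from geo import *
np.set_printoptions(precision=4,suppress=True)
def rim(name,r,t,s,m=np.ones(8,bool)):
    T=px("tB",np.array([[t[0],t[2]],[t[1],t[3]]]));S=px("sA",np.array([[s[0],s[2]],[s[1],s[3]]]))
    meas=np.r_[T[:,0],T[:,1],S[:,0],S[:,1]]
    f=lambda q:(np.r_[ext(proj("top",circ(*q,r))),ext(proj("scene",circ(*q,r)))]-meas)*m
    o=least_squares(f,[.5,0,.05]);print(name,o.x,o.fun)
rim("canL",.052,(55,214,42,204),(384,488,127,190))
rim("canS",.036,(527,638,75,187),(659,737,254,305))
m=np.array([1,1,1,1,1,1,1,0])
rim("lidL",.051,(235,382,209,358),(435,537,274,350),m)
rim("lidS",.035,(462,566,297,402),(555,628,368,428),m)
for n,a,b in(("knobL",("tB",(313,281)),(487,297)),("knobS",("tB",(524,348)),(593,383)),("knobQ",("tA",(82,503)),(54,188)),
             ("honeytop",("tA",(386,60)),(369,62)),("salttop",("tB",(377,88)),(585,210)),("timer",("tB",(694,276)),(735,402)),
             ("bowl",("tA",(390,348)),(270,216)),("tip",("tA",(464,370)),(298,241))):
    print(n,*tri({"top":px(*a)[0],"scene":px("sA",b)[0]}))
def sq(name,h,t,s,zt):
    meas=np.r_[px("tA",t),px("sA",s)] if s is not None else px("tA",t)
    def f(q):
        z=q[3] if s is not None else zt
        c=np.array([[1,1],[1,-1],[-1,-1],[-1,1]])*h
        R=np.array([[np.cos(q[2]),-np.sin(q[2])],[np.sin(q[2]),np.cos(q[2])]])
        P=np.c_[c@R.T+q[:2],np.full(4,z)]
        pr=np.r_[proj("top",P),proj("scene",P)] if s is not None else proj("top",P)
        return np.linalg.norm(pr[:,None]-meas[None],axis=2).min(1) if 0 else (np.array([pr[i]-meas[i] for i in range(len(meas))])).ravel()
    best=min((least_squares(f,[.55,.3,y,zt]) for y in np.arange(-3,3,.5)),key=lambda o:o.cost)
    print(name,best.x,best.fun)
# corners clockwise in image: top,right,bottom,left
sq("canQ",.0405,[(95,165),(200,212),(148,330),(37,272)],[(190,38),(227,70),(165,98),(129,68)],.12)
sq("canQ-tA",.0405,[(95,165),(200,212),(148,330),(37,272)],None,.12)
sq("lidQ",.041,[(27,452),(140,437),(154,552),(40,566)],None,.023)
E
```

```text
canL [ 0.597  -0.0114  0.0943] [-0.3332  0.1497  0.707  -0.482   0.427  -0.1147 -0.2439  0.1074]
canS [ 0.5913 -0.3067  0.0777] [ 0.1991 -0.5763  0.8901 -0.446   0.6076 -0.0394 -0.3353  0.0128]
lidL [ 0.4999 -0.1289  0.0199] [-0.2627  0.1121  0.1965 -0.1254 -0.3125  0.4869  0.0021 -0.    ]
lidS [ 0.4524 -0.2685  0.021 ] [ 0.3356 -0.2384  0.2983 -0.3573 -0.5384  0.4188 -0.01   -0.    ]
knobL [ 0.499  -0.1299  0.0384] 0.10803252236138405
knobS [ 0.4513 -0.27    0.04  ] 0.2605650829626711
knobQ [0.3951 0.3342 0.0427] 0.4297371889442445
honeytop [0.6742 0.1209 0.1169] 0.056597275347826326
salttop [ 0.6211 -0.1709  0.0798] 0.37729585994753734
timer [ 0.4988 -0.3897  0.0392] 0.0011676215431180026
bowl [0.4995 0.1309 0.0214] 0.23870893052048814
tip [0.4828 0.081  0.0229] 0.790129358545471
canQ [ 0.557   0.2894 -0.4108  0.1157] [-1.1851 -0.5674  0.8726 -0.3883  0.3349 -0.6633 -0.3788  1.5248  1.208
  0.2247  0.783   1.3333 -1.1147  0.5584 -0.5188 -1.7118]
canQ-tA [ 0.5561  0.2878 -0.4433  0.12  ] [-0.4507 -0.9085  1.2914  0.2619 -0.2413 -0.2829 -0.6149  0.8992]
lidQ [0.397  0.3349 0.1342 0.023 ] [-0.3535 -0.4429  0.6609 -0.9496  0.3754  0.3244 -0.6987  1.0352]
```

```bash
cat > refine.py <<'E'
from geo import *
from scipy.optimize import minimize
from scipy.ndimage import map_coordinates,gaussian_filter
np.set_printoptions(precision=4,suppress=True)
G={n:gaussian_filter(C[n]["img"].astype(float).mean(2),.7) for n in C}
def smp(n,p): return map_coordinates(G[n],[p[:,1],p[:,0]],order=1)
def square(x,y,z,h,yaw):
    t=np.linspace(-.75,.75,30)*h;o=0*t+h
    P=np.r_[np.c_[t,o],np.c_[t,-o],np.c_[o,t],np.c_[-o,t]];c,s=np.cos(yaw),np.sin(yaw)
    return np.c_[P@[[c,s],[-s,c]]+[x,y],np.full(len(P),z)]
def score(shape,r,z0,sign,q,zfree,cams):
    x,y=q[:2];z=q[2] if zfree else z0;yaw=q[-1]
    v=0
    for n in cams:
        a,b=[proj(n,circ(x,y,z,r+d) if shape=="c" else square(x,y,z,r+d,yaw)) for d in(-.0025,.0025)]
        v+=np.mean(np.clip(sign*(smp(n,a)-smp(n,b)),-40,60))
    return -v
def fit(name,shape,r,z0,sign,g,cams=("top","scene")):
    for zf in((0,1) if len(cams)==2 else (0,)):
        q=[*g[:2]]+([z0] if zf else [])+([g[2]] if shape=="s" else [])
        best=None
        for dx in(-.004,0,.004):
            for dy in(-.004,0,.004):
                st=np.array(q);st[:2]+=dx,dy
                sim=np.vstack([st]+[st+np.eye(len(st))[i]*(.006 if not(shape=="s" and i==len(st)-1) else .06) for i in range(len(st))])
                o=minimize(lambda q:score(shape,r,z0,sign,q,zf,cams),st,method="Nelder-Mead",options=dict(initial_simplex=sim,xatol=1e-4))
                if best is None or o.fun<best.fun: best=o
        print(name,"zfree" if zf else "z fixed",best.x,best.fun)
if __name__=="__main__":
    for c in(("top","scene"),("top",),("scene",)):
        print(c)
        fit("canL","c",.052,.1,1,(.597,-.0114),c)
        fit("canS","c",.036,.084,1,(.5913,-.3067),c)
        fit("canQ","s",.042,.12,1,(.556,.288,-.44),c)
        fit("lidL","c",.051,.023,-1,(.4999,-.1289),c)
        fit("lidS","c",.035,.023,-1,(.4524,-.2685),c)
        fit("lidQ","s",.041,.023,-1,(.397,.335,.134),c)
E
python3 refine.py; python3 -c "
from geo import *
print(tri({'top':px('tA',(390,348))[0]},.026)[0],tri({'top':px('tA',(464,370))[0]},.022)[0],tri({'scene':px('sA',(270,213))[0]},.026)[0],tri({'scene':px('sA',(300,242))[0]},.022)[0])"
```

```text
('top', 'scene')
canL z fixed [ 0.5963 -0.0111] -52.276306498523994
canL zfree [ 0.5985 -0.0101  0.0933] -64.40546821513635
canS z fixed [ 0.5894 -0.3061] -51.653573835176104
canS zfree [ 0.5917 -0.3068  0.0775] -68.18884216923203
canQ z fixed [ 0.5552  0.291  -0.4148] -58.2518505715858
canQ zfree [ 0.5562  0.2922  0.1177 -0.4065] -59.75114341994174
lidL z fixed [ 0.4979 -0.129 ] -68.02433796668913
lidL zfree [ 0.4996 -0.1286  0.0177] -72.74714343575543
lidS z fixed [ 0.4507 -0.2683] -48.95491020829131
lidS zfree [ 0.4522 -0.2683  0.017 ] -54.716624068577
lidQ z fixed [0.3969 0.3346 0.1156] -78.51469094288336
lidQ zfree [0.3971 0.3356 0.0209 0.1182] -79.10756649913456
('top',)
canL z fixed [ 0.5976 -0.0107] -39.83470402336372
canS z fixed [ 0.5906 -0.3054] -44.19766354177332
canQ z fixed [ 0.556   0.2915 -0.4049] -35.05797183352056
lidL z fixed [ 0.4994 -0.1282] -42.7326927446364
lidS z fixed [ 0.4519 -0.2668] -30.55593810164124
lidQ z fixed [0.3971 0.335  0.1228] -52.77676380391628
('scene',)
canL z fixed [ 0.5896 -0.0143] -32.15109990183725
canS z fixed [ 0.5836 -0.3086] -30.2297291633487
canQ z fixed [ 0.5532  0.2892 -0.42  ] -26.49552301969069
lidL z fixed [ 0.4938 -0.1312] -31.41840533649778
lidS z fixed [ 0.447  -0.2707] -25.322545182051943
lidQ z fixed [0.3951 0.333  0.1015] -26.876151064325573
[0.49927978 0.1298019 ] [0.48398091 0.07959101] [0.4987591  0.13099042] [0.48198229 0.0810042 ]
```

Top-view fits with known heights and both-view fits with z free agree within about 2 mm. Heights come out as 93/77/118 mm rims and 17–21 mm discs, so the scene camera reads slightly low. I'll start with the square lid.

```bash
cat > hlp.py <<'E'
from rig import robot, inverse_kinematics, viewer, status
import numpy as np, cv2
from scipy.spatial.transform import Rotation as Rn
def rv(phi):
    y=np.array([np.cos(phi),np.sin(phi),0]);z=np.array([0,0,-1.])
    return Rn.from_matrix(np.c_[np.cross(y,z),y,z]).as_rotvec()
def pick_phi(p,phi):   # of the two half turns, the one with the smallest wrist joint
    o=[(abs(q[6]),f) for f in(phi,phi+np.pi) if (q:=inverse_kinematics(p,rv(f))) is not None]
    return min(o)[1]
def say(t): print(t,round(status.read_time(),2),np.round(status.read_ee_pos(),4),"w %.4f"%status.read_gripper_width(),"grip %.1f"%status.read_grip_force(),"F",np.round(status.read_force(),1))
def grasp(xy,z,phi,up,f=40):
    phi=pick_phi([*xy,up],phi)
    robot.move_ptp([*xy,up],rv(phi)); robot.move_linear([*xy,z],speed=.15); say("at")
    robot.close(f_grip=f); say("closed")
    robot.move_linear([*xy,up],speed=.15); say("up"); return phi
def place(xy,z,phi,up):
    robot.move_ptp([*xy,up],rv(phi)); robot.move_linear([*xy,z+.015],speed=.15)
    robot.move_linear([*xy,z],speed=.04); say("down")
    robot.open_jaws(); say("open"); robot.move_linear([*xy,up],speed=.2)
def snap(k):
    for n in("scene","top"):
        c=viewer.capture(n); cv2.imwrite(f"pics/{n}{k}.png",c["img"][:,:,::-1])
E
python3 - <<'E'
from hlp import *
d=-.407-.12
P=(.397,.335);Q=(.556,.2915)
for b in np.arange(-1.5,1.6,.5):
    r=[]
    for p,f in((( *P,.18),b),((*P,.052),b),((*Q,.28),b+d),((*Q,.159),b+d)):
        q=inverse_kinematics(p,rv(f)); r.append(None if q is None else np.round(q[[0,4,6]],2).tolist())
    print(round(b,1),r)
for p in((.4883,.0967,.034),(.593,-.0257,.2),(.593,-.0257,.126),(.598,-.0105,.25),(.4995,-.1285,.052),(.591,-.306,.25),(.452,-.2675,.052)):
    print(p,[None if (q:=inverse_kinematics(p,rv(f))) is None else round(q[6],2) for f in(-.31,-.31+np.pi,.8,.8-np.pi)])
E
```

```text
-1.5 [[-1.1, -0.65, -1.62], [-0.98, -0.81, -1.49], [-0.94, -0.98, -1.85], [-0.96, -1.15, -1.7]]
-1.0 [[-1.03, -0.52, -1.25], [-0.93, -0.63, -1.15], [-0.82, -0.56, -1.63], [-0.81, -0.65, -1.54]]
-0.5 [[-0.95, -0.37, -0.9], [-0.86, -0.39, -0.88], [-0.77, -0.44, -1.22], [-0.75, -0.5, -1.16]]
0.0 [[-0.88, -0.22, -0.54], [-0.81, -0.19, -0.58], [-0.71, -0.31, -0.82], [-0.68, -0.33, -0.79]]
0.5 [[-0.82, -0.1, -0.16], [-0.78, -0.07, -0.19], [-0.65, -0.21, -0.4], [-0.63, -0.22, -0.38]]
1.0 [[-0.75, 0.02, 0.22], [-0.75, 0.05, 0.19], [-0.59, -0.1, 0.02], [-0.58, -0.1, 0.02]]
1.5 [[-0.69, 0.14, 0.6], [-0.72, 0.18, 0.57], [-0.53, 0.01, 0.43], [-0.52, 0.02, 0.42]]
(0.4883, 0.0967, 0.034) [np.float64(-0.24), np.float64(1.71), np.float64(0.42), np.float64(2.63)]
(0.593, -0.0257, 0.2) [np.float64(-0.1), np.float64(2.37), np.float64(0.76), np.float64(-1.46)]
(0.593, -0.0257, 0.126) [np.float64(-0.09), np.float64(2.24), np.float64(0.7), np.float64(-1.36)]
(0.598, -0.0105, 0.25) [np.float64(-0.13), np.float64(2.43), np.float64(0.77), np.float64(-1.56)]
(0.4995, -0.1285, 0.052) [np.float64(-0.02), np.float64(2.13), np.float64(0.69), np.float64(-1.15)]
(0.591, -0.306, 0.25) [np.float64(0.29), np.float64(-2.36), np.float64(1.22), np.float64(-1.25)]
(0.452, -0.2675, 0.052) [np.float64(0.05), np.float64(2.53), np.float64(0.68), np.float64(-0.65)]
```

```bash
python3 - <<'E'
from hlp import *
f=grasp((.397,.335),.052,1.0,.19)
place((.556,.2915),.1585,f-.527,.25)
f=grasp((.4883,.0967),.034,-.31,.16,30)
robot.move_ptp([.593,-.0257,.2],rv(f)); say("over")
snap(1)
a,b=[cv2.imread(f"pics/{n}1.png") for n in("top","scene")]
cv2.imwrite("pics/c1.png",np.vstack([cv2.resize(a[120:280,160:460],None,fx=2,fy=2),cv2.resize(b[110:250,180:480],None,fx=2,fy=2)]))
E
```

```text
at 2.33 [0.3972 0.3353 0.0527] w 0.0853 grip 0.0 F [-0.5  0.5  0.3]
closed 3.1 [0.397 0.335 0.052] w -0.0001 grip 0.0 F [ 0.1  0.5 -0.3]
up 4.17 [0.3968 0.3348 0.1894] w -0.0002 grip 0.0 F [-0.1  0.1 -0.9]
down 6.08 [0.556  0.2915 0.1584] w 0.0000 grip 0.0 F [ 0.5  0.6 -0.4]
open 6.87 [0.556  0.2915 0.1585] w 0.0852 grip 0.0 F [ 0.2 -0.6  0.3]
at 9.37 [0.4887 0.0969 0.0347] w 0.0854 grip 0.0 F [-0.4  0.  -0.4]
closed 10.13 [0.4883 0.0967 0.034 ] w -0.0001 grip 0.0 F [0.6 0.5 0.3]
up 11.12 [0.488  0.0967 0.1594] w 0.0001 grip 0.0 F [ 0.2 -0.2 -0.9]
over 11.82 [ 0.5927 -0.0256  0.1991] w 0.0001 grip 0.0 F [0.3 0.4 0.3]
```

View pics/c1.png

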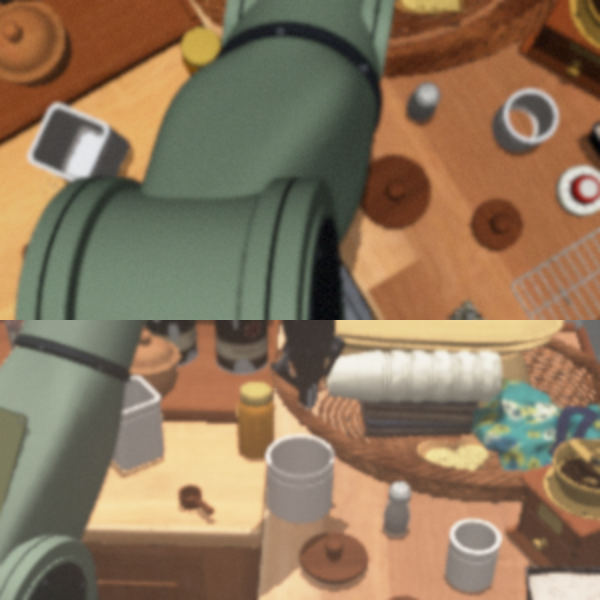

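Both closings caught nothing (width 0). The scoop is still at scene (275,199) and the gripper tip is near (335,150). I'll check where the tip should project.

```bash
python3 - <<'E'
from geo import *
for z in(.2,.19,.178,.17): print(z,proj("scene",[.5927,-.0256,z]))
s=cv2.imread("pics/scene1.png"); x0,y0=270,90
c=cv2.resize(s[y0:y0+130,x0:x0+140],None,fx=5,fy=4.6,interpolation=cv2.INTER_CUBIC)
c=cv2.resize(s[y0:y0+120,x0:x0+140],None,fx=5,fy=5,interpolation=cv2.INTER_CUBIC)
for z,col in((.2,(0,0,255)),(.178,(0,255,0))):
    p=(proj("scene",[.5927,-.0256,z])[0]-[x0,y0]+.5)*5; cv2.drawMarker(c,tuple(int(v) for v in p),col,cv2.MARKER_CROSS,14,1)
cv2.imwrite("pics/c2.png",c)
E
```

```text
0.2 [[333.9501695  151.09337578]]
0.19 [[333.89667831 153.88630259]]
0.178 [[333.83295975 157.20676976]]
0.17 [[333.79076448 159.40178649]]
```

View pics/c2.png

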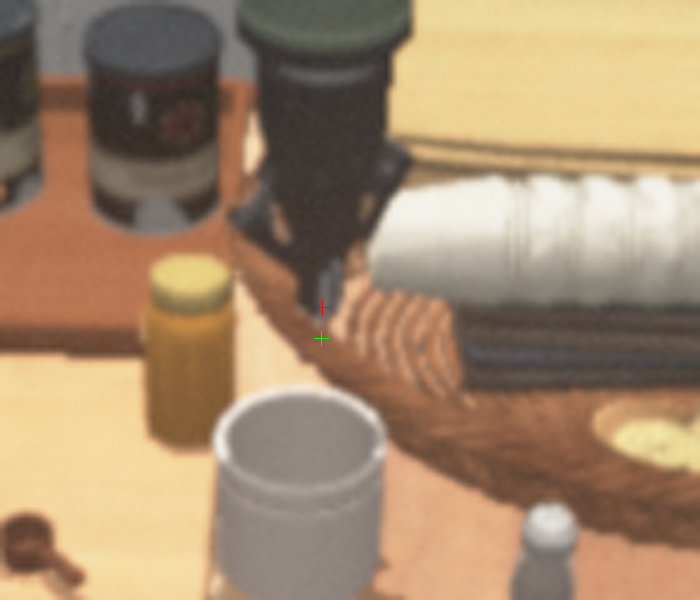

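The tip appears about 12–15 mm higher than the stated geometry says. I'll touch the bare counter with closed fingers to measure it.

```bash
python3 - <<'E'
from hlp import *
robot.move_ptp([.50,.19,.06],rv(-.31)); robot.move_linear([.50,.19,.026],speed=.1)
f0=status.read_force()[2]; say("start")
for z in np.arange(.024,-.0061,-.002):
    robot.move_linear([.50,.19,z],speed=.04)
    f=status.read_force()[2]-f0
    if abs(f)>4: break
say("contact"); print(z,f,status.read_ee_pos())
robot.move_linear([.50,.19,.12],speed=.15); robot.open_jaws(); say("end")
E
```

```text
start 13.47 [0.5003 0.1896 0.0262] w 0.0001 grip 0.0 F [ 0.4 -0.6 -0.3]
contact 16.73 [0.5002 0.19   0.0018] w -0.0001 grip 23.9 F [-9.5 -3.1 48. ]
-2.0816681711721685e-17 48.32116679250927 [0.50017029 0.1900067  0.00175202]
end 18.46 [0.5  0.19 0.12] w 0.0854 grip 0.0 F [-0.7 -1.1  0.6]
```

Contact with the counter comes at a reported z of about 2 mm, so the closed tips are only about 2 mm ahead of the reported TCP, not 22 mm. I'll correct all grasp heights by 20 mm and retry.

```bash
python3 - <<'E'
from hlp import *
f=grasp((.4883,.0967),.012,-.31,.14,30)
if status.read_gripper_width()>.005:
    robot.move_ptp([.593,-.0257,.14],rv(f)); robot.move_linear([.593,-.0257,.103],speed=.1); say("down")
    robot.dwell(.2); robot.open_jaws(); robot.move_linear([.593,-.0257,.17],speed=.2)
f=grasp((.397,.335),.029,1.0,.17); 
snap(2)
a,b=[cv2.imread(f"pics/{n}2.png") for n in("top","scene")]
cv2.imwrite("pics/c3.png",np.vstack([cv2.resize(a[120:280,130:430],None,fx=2,fy=2),cv2.resize(b[110:250,180:480],None,fx=2,fy=2)]))
E
```

```text
at 19.93 [0.4886 0.0969 0.0126] w 0.0851 grip 0.0 F [0.4 0.3 0.6]
closed 20.58 [0.4883 0.0967 0.0121] w 0.0111 grip 32.4 F [ 0.4 -0.1  2.7]
up 21.58 [0.488  0.0967 0.1394] w 0.0106 grip 32.2 F [ 0.1  0.2 -0.8]
down 22.78 [ 0.593  -0.0253  0.1033] w 0.0111 grip 32.2 F [ 0.3 -0.2 -0.8]
at 26.78 [0.3973 0.3352 0.0297] w 0.0857 grip 0.0 F [ 0.8 -0.1  0.3]
closed 27.38 [0.3971 0.3351 0.0294] w 0.0241 grip 38.8 F [-1.4 -0.   8.4]
up 28.47 [0.3968 0.3348 0.1694] w 0.0238 grip 39.3 F [-0.3  0.4 -0.5]
```

View pics/c3.png

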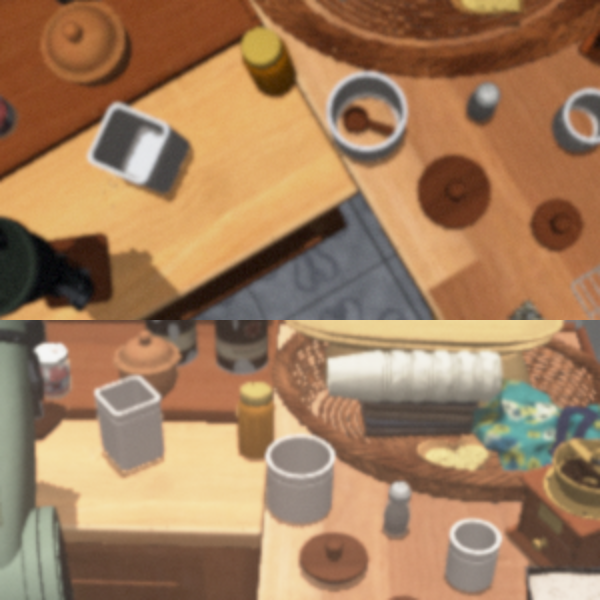

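The scoop lies in the large canister (top crop at (365,122)) and the square lid is in the gripper. Now placing.

```bash
python3 - <<'E'
from hlp import *
place((.556,.2915),.1355,1.0-.527,.22)
f=grasp((.4995,-.1285),.031,-.31,.2)
place((.598,-.0105),.1175,f,.2)
f=grasp((.452,-.2675),.031,.8,.18)
place((.591,-.306),.1015,.8,.2)
robot.move_ptp([.45,-.2,.3],rv(f)); snap(3); say("end")
a,b=[cv2.imread(f"pics/{n}3.png") for n in("top","scene")]
cv2.imwrite("pics/c4.png",np.vstack([cv2.resize(a[130:280,160:460],None,fx=2,fy=2),cv2.resize(b[110:250,180:480],None,fx=2,fy=2)]))
E
```

```text
down 30.43 [0.556  0.2916 0.1354] w 0.0236 grip 39.7 F [-0.2 -0.2  2.5]
open 31.06 [0.556  0.2915 0.1355] w 0.0854 grip 0.0 F [ 0.3 -0.2  0.6]
at 34.48 [ 0.4999 -0.1285  0.0317] w 0.0851 grip 0.0 F [-0.4  0.   0.9]
closed 35.07 [ 0.4996 -0.1285  0.0313] w 0.0240 grip 38.9 F [-0.1 -0.1  6.7]
up 36.34 [ 0.4992 -0.1284  0.1994] w 0.0236 grip 39.3 F [ 0.6  0.1 -0.1]
down 38.12 [ 0.598  -0.0105  0.1175] w 0.0236 grip 39.3 F [ 0.4  0.7 -0.7]
open 38.75 [ 0.598  -0.0105  0.1175] w 0.0855 grip 0.0 F [ 0.3 -0.  -0.3]
at 41.59 [ 0.4523 -0.2676  0.0316] w 0.0854 grip 0.0 F [-1.  -0.9  0.7]
closed 42.18 [ 0.4521 -0.2675  0.0312] w 0.0235 grip 39.0 F [0.6 0.8 5.3]
up 43.33 [ 0.4518 -0.2673  0.1793] w 0.0239 grip 39.2 F [-0.8  0.2 -0.6]
down 46.33 [ 0.5911 -0.3061  0.1015] w 0.0236 grip 39.2 F [ 1.5 -0.4 -0.5]
open 46.96 [ 0.591  -0.306   0.1015] w 0.0856 grip 0.0 F [-0.  -0.1  0.4]
end 50.21 [ 0.4501 -0.2     0.2999] w 0.0857 grip 0.0 F [ 0.9 -0.1  0.5]
```

View pics/c4.png

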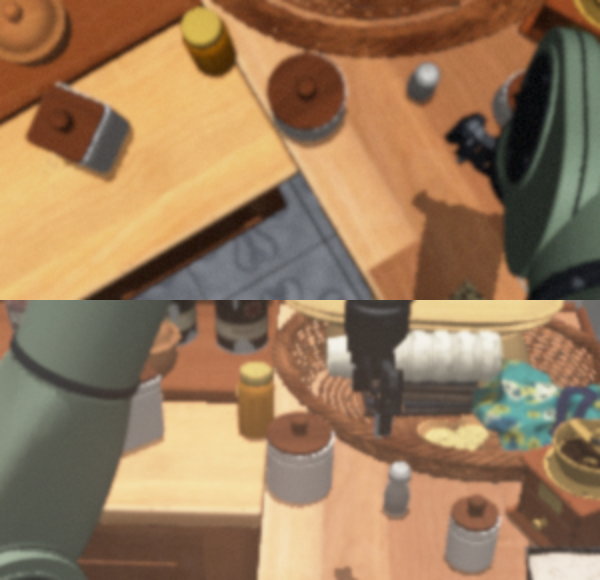

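All three lids are on. I'll return the arm to the start pose for a clear close-up check of fit.

```bash
python3 - <<'E'
from hlp import *
robot.move_linear([.42,-.1,.3],speed=.25)
robot.set_joints([-1.291,.707,-.028,1.485,.022,.951,-.075]); snap(4); say("end")
a,b=[cv2.imread(f"pics/{n}4.png") for n in("top","scene")]
r=lambda i,x,y:cv2.resize(i[y:y+62,x:x+62],None,fx=4,fy=4,interpolation=cv2.INTER_CUBIC)
cv2.imwrite("pics/c5.png",np.vstack([np.hstack([r(a,168,162),r(a,283,147),r(a,394,150)]),np.hstack([r(b,215,130),r(b,299,155),r(b,386,195)])]))
E
```

```text
end 53.33 [0.1822 0.545  0.2329] w 0.0853 grip 0.0 F [-0.4  0.6 -0.2]
```

View pics/c5.png

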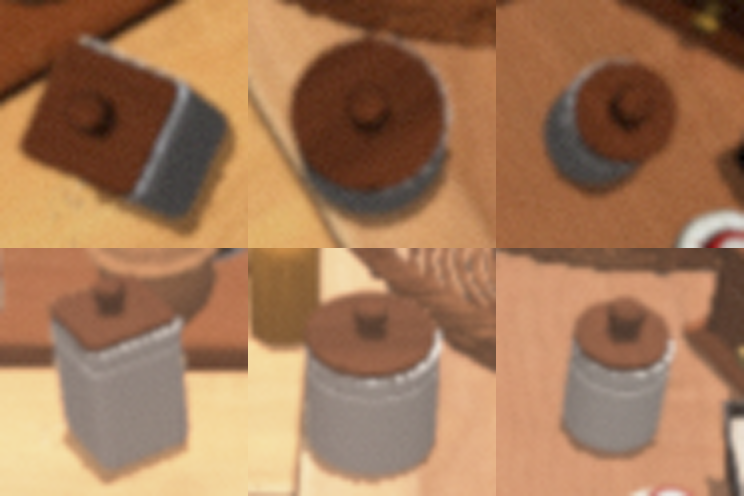

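All lids look seated, with a white rim sliver to the right in each. I'll check the numbers by fitting the disc tops again, with tilt free too.

```bash
python3 - <<'E'
import refine as r, numpy as np, cv2
from scipy.ndimage import gaussian_filter
from scipy.optimize import minimize
for n in r.G: r.G[n]=gaussian_filter(cv2.imread(f"pics/{n}4.png").astype(float).mean(2),.7)
def S(q,shape,R):
    v=0;x,y,z,a,b=q[:5]
    for n in r.G:
        s=[]
        for d in(-.0025,.0025):
            P=r.circ(x,y,z,R+d) if shape=="c" else r.square(x,y,z,R+d,q[5])
            P[:,2]+=a*(P[:,0]-x)+b*(P[:,1]-y); s.append(r.smp(n,r.proj(n,P)))
        v-=np.mean(np.clip(s[1]-s[0],-30,40))
    return v
for nm,sh,R,g in(("L","c",.051,(.598,-.0105,.104)),("S","c",.035,(.591,-.306,.088)),("Q","s",.041,(.556,.2915,.127,-.407))):
    best=None
    for dz in(-.004,0,.006):
      for dx in(-.003,.003):
        st=np.array([g[0]+dx,g[1],g[2]+dz,0,0,*g[3:]]);sim=np.vstack([st]+[st+np.eye(len(st))[i]*(.005 if i<3 else .06) for i in range(len(st))])
        o=minimize(S,st,args=(sh,R),method="Nelder-Mead",options=dict(initial_simplex=sim,maxiter=1500))
        if best is None or o.fun<best.fun: best=o
    print(nm,best.x,best.fun)
    r.fit(nm,sh,R,g[2],-1,(g[0],g[1],*g[3:]))
E
```

```text
L [ 0.5962 -0.0074  0.096   0.0097  0.0325] -46.197510246100755
L z fixed [ 0.5915 -0.01  ] -42.91609403301602
L zfree [ 0.5952 -0.0081  0.0969] -50.01367457717271
S [ 0.5869 -0.3059  0.0856  0.0812  0.0177] -50.060546976881795
S z fixed [ 0.5853 -0.306 ] -45.85912568624504
S zfree [ 0.5869 -0.306   0.085 ] -47.7902681725107
Q [ 0.5526  0.2942  0.1224  0.0272  0.0216 -0.412 ] -47.39445958296868
Q z fixed [ 0.5527  0.2915 -0.3968] -50.36636142628626
Q zfree [ 0.5543  0.294   0.1205 -0.4021] -55.06261951205962
```

Positions agree within the plug's play and nothing reads high. Tilt from vision is noisy, so I'll verify height by lightly touching each knob with closed fingers.

```bash
python3 - <<'E'
from hlp import *
robot.close(f_grip=30)
for n,x,y,h,phi in(("Q",.5545,.293,.12,.473),("L",.597,-.0095,.1,-.31),("S",.589,-.306,.084,.8)):
    e=h-.014+.048+.002
    robot.move_ptp([x,y,e+.06],rv(phi)); robot.move_linear([x,y,e+.006],speed=.15); robot.dwell(.15)
    f0=status.read_force()[2]
    for d in np.arange(.004,-.0031,-.001):
        robot.move_linear([x,y,e+d],speed=.03); f=status.read_force()[2]-f0
        if f>5: break
    print(n,"contact at %+.1f mm of home, f=%.1f t=%.1f"%(d*1e3,f,status.read_time()))
    robot.move_linear([x,y,e+.07],speed=.25)
robot.move_linear([.42,-.1,.3],speed=.3)
robot.set_joints([-1.291,.707,-.028,1.485,.022,.951,-.075]); snap(5); say("end")
a,b=[cv2.imread(f"pics/{n}5.png") for n in("top","scene")]
r=lambda i,x,y:cv2.resize(i[y:y+62,x:x+62],None,fx=4,fy=4,interpolation=cv2.INTER_CUBIC)
cv2.imwrite("pics/c6.png",np.vstack([np.hstack([r(a,168,162),r(a,283,147),r(a,394,150)]),np.hstack([r(b,215,130),r(b,299,155),r(b,386,195)])]))
E
```

```text
Q contact at -1.0 mm of home, f=15.7 t=57.9
L contact at -3.0 mm of home, f=0.6 t=62.2
S contact at -3.0 mm of home, f=-0.8 t=66.5
end 70.62 [0.1822 0.545  0.2329] w -0.0001 grip 0.0 F [-0.4 -0.1  1.5]
```

View pics/c6.png

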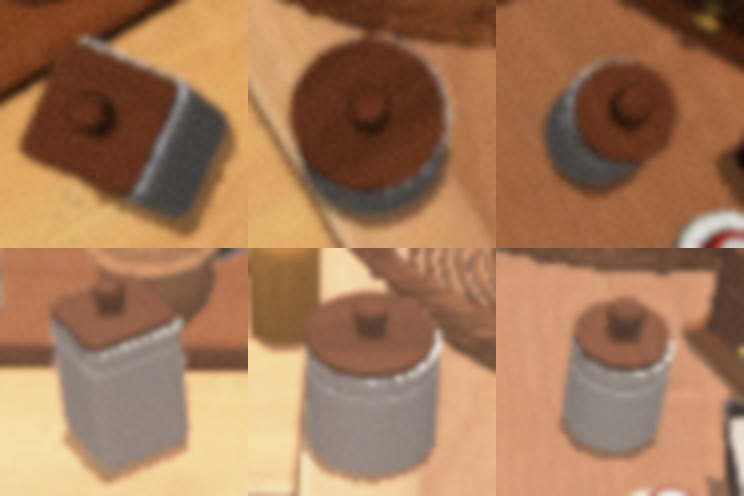

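The picture is unchanged: discs flat on the rims, all three canisters standing. The square lid's knob was met 1 mm below the nominal home height. The large and small knobs were not met down to 3 mm below nominal, so no lid stands proud. I'm handing in.

```bash
python3 -c "
from rig import robot
print(robot.finish_job())"
```

```text
the job is handed in; nothing more can be done
None
```

I put the scoop in the large canister, fitted all three lids and handed the job in at about 71 s; the final pictures show every lid flat on its rim, but the hand-in returned no verdict, and my knob-touch height check only made contact on the square lid.

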